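# Power up the soldering bench in order

### The job

Power up the bench for soldering by touch alone, in this order: first push down the raised end of the rocker on the long outlet block until that half lies flat, then do the same with the rocker on top of the fume extractor, and last press the large round key on the iron's control pod fully in. Do not press the small round button on the block or the small square keys on the pod, do not lift or shove the loose pod, and leave the jar, spool, bowl and tools lying where they are.

Things in the scene. Friction and masses are not known exactly. Their poses are not given: they have to be found in the camera images.
- outlet_block: Bare-metal outlet block, fixed to the bench, 266 (x) x 79 (y) mm, top deck 50 mm high (end caps 53); origin at the centre of its underside, z up, x along its length. On its deck in a row along x: the rocker (crease at x = -75 mm), two round sockets (x = 5 and 58 mm), the small reset button (x = 106 mm).
- block_rocker_press (a point): Where to press: on the top face of the block rocker's raised half, 22 mm from the crease towards the block's +x; 72 mm above the bench when up, 63 mm when flat; axes turn with the rocker. Rocker: black, V-shaped, a thin pale line across this half, each half 30 mm long, 26 mm wide; crease 63 mm above the bench. A flat half stands 5 mm proud of its solid bezel (74 x 36 mm, 8 mm high).
- block_rocker (a joint): Angle of the outlet block's rocker, rad: 0 (as found, within 0.03) = half towards the block's +x stands up by 0.4 rad; 0.4 = that half lies flat (on) and the other stands up. About 3 N at the press point moves it; no spring, it stays where it is left.
- extractor: White desktop fume extractor, fixed to the bench, 160 x 160 mm, top deck 150 mm high; origin at the centre of its underside, z up, louvres on its -x face. On the deck: a round intake (68 mm across, 26 mm high, centre at x = 36 mm) and, in front of it (x = -45 mm, y = 0), a rocker lying along y.
- fan_rocker_press (a point): Point on the top face of the extractor rocker's raised half, 22 mm from the crease towards the extractor's +y: the place to press. 172 mm above the bench when up, 163 mm when flat. Rocker and bezel are the same as on the outlet block, crease 163 mm above the bench.
- fan_rocker (a joint): Angle of the extractor's rocker, rad: 0 (as found, within 0.03) = half towards the extractor's +y stands up by 0.4 rad; 0.4 = that half lies flat (on). About 3 N at the press point moves it; stays where it is left.
- pod: Loose grey control pod of the soldering iron, about 0.7 kg, 66 (x) x 150 (y) mm, top 38 mm high, standing on a rubber foot; origin at the centre of its underside, z up. Keys in a row along y: the large round key (y = 45 mm) and two small square keys (y = -12 and -52 mm), all black.
- heat_key_top (a point): Centre of the top of the large round key, 30 mm across, 53 mm above the bench when out, 47 mm when fully in; stands in a collar 38 mm across whose top is 41 mm above the bench. z up.
- heat_key (a joint): Travel of the large round key, m: 0 = out, 0.006 = fully in. Takes about 4 N, no spring: it stays in where it is left.
- reset_button (a joint): Travel of the small round button (14 mm across, top 61 mm above the bench) at the far end of the outlet block, m: 0 = out, 0.004 = in; sprung. Leave alone.
- square_key0 (a joint): Travel of the pod's small square key next to the round one (15 mm wide, top 46 mm above the bench), m: 0 = out, 0.004 = in; sprung. Leave alone.
- square_key1 (a joint): Travel of the pod's other small square key, at its end, same size, m: 0 = out, 0.004 = in; sprung. Leave alone.
- flux_jar: Small jar, 42 mm across, 45 mm high, standing loose beyond the pod; origin under its centre, z up.
- solder_spool: Spool, 56 mm across, 40 mm high, standing loose on its flange on the robot's side of the pod; origin under its centre, z up.
- screwdriver: Screwdriver 150 mm long, lying loose on the robot's side of the extractor, across the robot's view; origin under its middle, x along it.
- parts_bowl: Small steel bowl, 68 mm across, 28 mm high, loose beyond the extractor; origin under its centre, z up.
- tweezers: Dark steel tweezers 120 mm long, 14 mm wide, 8 mm high, lying loose beside the outlet block, on its +y side; origin under the middle, x along them.
- cutters: Side cutters about 135 mm long, 48 mm wide, 13 mm high, lying loose beside the outlet block, on its -y side; origin under the middle, x towards the jaws.
Mind the look-alikes: they are no part of the job. Leave any yellow look-alike of the pod alone.

How it is judged:
On the way, in this order (a step that is already met when the one before it is completed fails the run):
1. the outlet block's rocker is pushed flat (value of joint block_rocker above 0.33 rad), for 0.1 s.
2. then the extractor's rocker is pushed flat (value of joint fan_rocker above 0.33 rad), for 0.1 s.
3. then the large round key is fully in (value of joint heat_key above 0.0045 m), for 0.1 s.
At the end, for the whole second after the job is handed in: Both rockers stand beyond 0.33 of their 0.4 rad and the large round key is in by more than 4.5 of its 6 mm; the small button and square keys are out (under 2 mm), the pod rests upright within 20 mm of its start, and the loose things are within 30 mm of theirs (value of joint each of block_rocker, fan_rocker above 0.33 rad and value of joint heat_key above 0.0045 m and value of joint each of reset_button, square_key0, square_key1 below 0.002 m and distance of pod from where it was at the start of the episode below 0.02 m and angle between pod's own z axis and vertical below 0.1 rad and height (world z) of pod below 0.008 m and linear speed of pod below 0.02 m/s and distance of each of flux_jar, solder_spool, screwdriver, parts_bowl, tweezers, cutters from where it was at the start of the episode below 0.03 m); the robot touches nothing.
It fails at once if the extractor's rocker is tipped before the outlet block's (value of joint fan_rocker above 0.2 rad and value of joint block_rocker below 0.2 rad).
It fails at once if the round key is pressed before the extractor's rocker (value of joint heat_key above 0.003 m and value of joint fan_rocker below 0.2 rad).
It fails at once if a small button or square key is pressed (over 2 mm) (value of joint any of reset_button, square_key0, square_key1 above 0.002 m).
It fails at once if the pod is lifted (8 mm), tipped or shoved (20 mm) (height (world z) of pod above 0.008 m or angle between pod's own z axis and vertical above 0.1 rad or distance of pod from where it was at the start of the episode above 0.02 m).
It fails at once if a loose bystander is moved or lifted by over 30 mm (distance of any of flux_jar, solder_spool, screwdriver, parts_bowl, tweezers, cutters from where it was at the start of the episode above 0.03 m).
It also fails if it takes over 51 s, if anything falls off the work surface, if the arm or the gripper's body presses on something with over 40 N, if the wrist force passes 120 N, or if a joint passes its speed limit or range.

### The arm

A 7-joint arm with a two-finger parallel gripper is mounted at the origin on the work surface. World frame = base frame: x ahead of the robot, y to its left, z up, the work surface at z = 0. Lengths are in m, angles in rad, forces in N, time in s.
With the tool pointing down it reaches from about 0.35 to 0.9 m from the base axis. Payload 8.1 kg.
Tool frame: the origin (TCP) lies at the very end of the fingers, on their centre line; the grasp point (between the pads) lies 19 mm behind it (r.tcp_to_grasp is the distance from the TCP to the grasp point, in m); z points along the fingers, y is the direction in which the jaws open and shut (so a half turn about z gives the same grasp; the last joint's range is limited). The gripper opens to 85 mm and grips with 20 to 120 N. Pads are 22 mm wide; open, the fingers measure 114 mm over their backs; the gripper's body (76 mm by 85 mm) begins 54 mm behind the grasp point. The pads swing forward as they close: fully open they stand 13 mm farther back than shut.
Start: joints at [1.233, 0.434, 0.025, 1.573, -0.012, 1.134, -0.075], TCP at [0.145, -0.608, 0.231] pointing down, gripper open.
Joint ranges: [-2.62, 2.62], [-0.44, 2.09], [-1.27, 1.32], [0.08, 2.57], [-1.32, 4.46], [0.12, 2], [-2.74, 2.74]. Speed limits (rad/s): [2.22, 2.22, 3.01, 3.01, 3.14, 3.14, 3.14].

### API

Orientations are given as a unit quaternion [w, x, y, z].
In Python, from cell import r gives the robot as it stands. Calls block until the motion is done:
- r.movep(position, orientation): joint-space move of the TCP to a pose.
- r.move_l(position, rate=0.15, frame=None, force_limit=None): straight line of the TCP; frame=None keeps the orientation; rate is the mean speed in m/s. With force_limit (N) it stops when the force on the tool has changed by that much, and returns True; else False.
- r.move_j(angles): joint-space move.
- r.move_gripper(opening, effort=None): finger opening in m; effort is the grip in N (None keeps the last); returns when the fingers have stopped.
- r.pause(seconds).
- r.ik(position, orientation): joint angles nearest the present ones, or None.
- r.state(): the state.
- r.grab_frame(name): name is "scene" or "top"; returns the picture (420x560x3 uint8, blue, green, red); there is no depth.
- r.camera_info(name): a dict with "fx", "fy", "cx", "cy" (pixels), "distortion" ([k1, k2, p1, p2, k3] as OpenCV has them; the pictures are not rectified), "extrinsics" (4x4, takes a point from camera to world coordinates). Camera axes: x right, y down, z forward; pixel columns grow to the right and rows downward; lengths in m; the calibration is good to about 2 mm. A picture is of the moment at which its call begins. camera_info takes no time and is no camera call.
A pose or a line that the arm cannot do raises r.MotionError and nothing moves.
- r.finish_job(): hands the job in, once; it reports no verdict.
Trained networks look in the newest picture that a camera, given by its name, has taken for a name from the list of things; names that differ only in an ending like _2 or _b are one class to them, and where a whole thing is asked for, a point or a joint stands for the part that bears it (a point fixed in the world has none). Each returns a list of dicts, best first, with "p" (0 to 1); they miss things now and then, are a little off and sometimes report something else, mostly with a low value. They report only what shows in the picture. A call takes as long as a camera call. They do not tell look-alikes from the thing itself.
- r.recognise(camera, target): "xy" ([column, row] in pixels, amid what is visible of it).
- r.silhouettes(camera, target): "region" (420x560 bool, what is visible of it) and "xy" ([column, row] in pixels, amid what is visible of it).
- r.pinpoint(camera, target): "xy" ([column, row] in pixels: a listed point, or the origin of a listed thing).
The state is a dict: "time_s": time; "qpos": joint angles; "joint_velocities": joint speeds; "joint_torque": joint torques, N m; "position": TCP position; "tcp_rot": TCP orientation; "contact_force": force on the tool from outside, world axes, zero at the start; "torque": the same for the moment, N m; "opening": finger opening in m.
Only numpy, scipy, OpenCV 4.12 (cv2) and the standard library are available. Lean on these libraries where they do the work, as an engineer would, in place of code of your own. Each camera call takes 0.05 s, during which the arm holds its last target.

## Working session

There is one attempt and no reset: what is moved stays moved. The work goes in short steps, each a Python script; the robot and the scene stay as the last script left them, time stands still between calls to the robot, and variables do not carry over. Pictures are saved under pics/ and viewed, and the job is handed in when it is done.

```bash
mkdir -p pics; ls; python3 - <<'E'
from cell import r
import cv2
for n in ("scene","top"):
    im=r.grab_frame(n); cv2.imwrite(f"pics/{n}0.png",im)
    c=r.camera_info(n); print(n,{k:(v if not hasattr(v,'tolist') else v.tolist()) for k,v in c.items()})
    for t in ["outlet_block","extractor","pod","block_rocker_press","fan_rocker_press","heat_key_top","reset_button"]:
        print(n,t,[(round(d['p'],2),[round(float(x),1) for x in d['xy']]) for d in r.pinpoint(n,t)][:4] if 'button' not in t else [(round(d['p'],2),d['xy']) for d in r.recognise(n,t)][:4])
print(r.state()['time_s'])
E
```

```text
pics
scene {'fx': 473.56496358951915, 'fy': 473.56496358951915, 'cx': 279.9332954677427, 'cy': 206.88664018405882, 'distortion': [-0.05978690375140117, 0.0, 0.0, 0.0, 0.0], 'extrinsics': [[-0.3462598660081507, 0.5482437601713825, -0.7612705725464248, 1.366491094567429], [0.9381075464388133, 0.1957393557421252, -0.28572773041517646, 0.31231816621593317], [-0.007637833892375431, -0.813089714635969, -0.5820882917965549, 0.7536701460471731], [0.0, 0.0, 0.0, 1.0]]}
scene outlet_block [(0.79, [187.9, 216.4]), (0.24, [298.3, 183.6])]
scene extractor [(0.71, [188.5, 220.6]), (0.63, [283.7, 247.0])]
scene pod [(0.79, [438.5, 239.6]), (0.66, [389.3, 285.9])]
scene block_rocker_press [(0.47, [198.0, 182.2]), (0.17, [262.8, 285.0])]
scene fan_rocker_press [(0.54, [301.0, 183.3])]
scene heat_key_top [(0.7, [412.2, 264.1]), (0.42, [449.9, 213.5])]
scene reset_button [(0.69, [386.7, 270.9]), (0.56, [264.7, 275.2])]
top {'fx': 511.71261606271474, 'fy': 511.71261606271474, 'cx': 273.92787803113856, 'cy': 200.11746113083214, 'distortion': [-0.1793464172569092, 0.0, 0.0, 0.0, 0.0], 'extrinsics': [[-0.007204343053673708, -0.9908160481816178, 0.13502464999742372, 0.3840831275571653], [-0.9998845464872642, 0.00894428078997371, 0.012283873049987702, -0.01642262973856643], [-0.01337875693489839, -0.1349205636917957, -0.9907660926555596, 1.2779281413181394], [0.0, 0.0, 0.0, 1.0]]}
top outlet_block [(0.56, [384.2, 218.4])]
top extractor [(0.94, [266.0, 205.5])]
top pod [(0.64, [166.0, 192.7])]
top block_rocker_press [(0.62, [387.7, 235.8])]
top fan_rocker_press [(0.81, [257.8, 216.2])]
top heat_key_top [(0.59, [145.6, 198.3]), (0.51, [114.1, 286.3])]
top reset_button []
0.8
```

View pics/scene0.png

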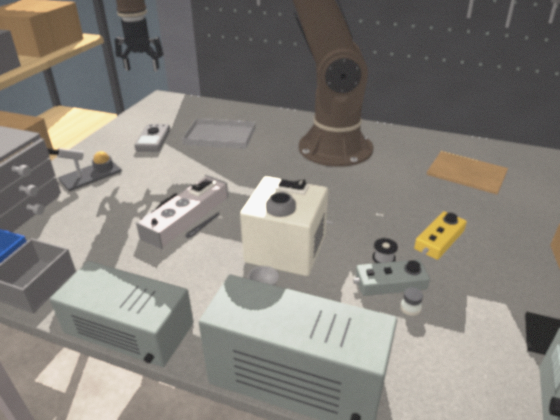

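View pics/top0.png

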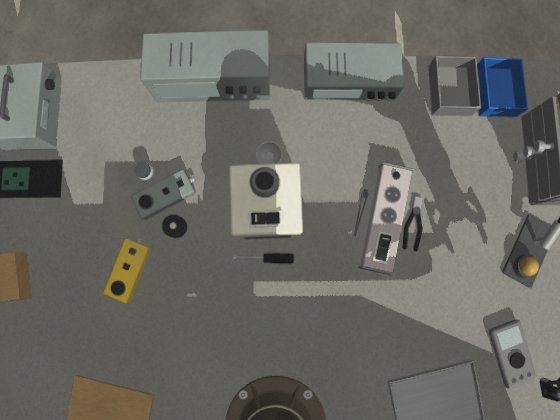

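The top view shows the outlet block (rocker about (383,247), reset (396,174)), the extractor (rocker about (265,217), intake (264,181)) and the grey pod (round key about (145,201)). The yellow look-alike is at (126,270), with its key at (118,288). The grey pod is the one described: it is grey, with the spool on the robot's side at (174,226) and the jar beyond it at (143,170). I'll confirm this in enlarged crops.

```bash
python3 - <<'E'
import cv2,numpy as np
im=cv2.imread("pics/top0.png")
def c(x,y,w,h,s): return cv2.resize(im[y:y+h,x:x+w],None,fx=s,fy=s,interpolation=cv2.INTER_CUBIC)
a=c(350,155,80,120,5); b=c(225,155,80,120,5)
cv2.imwrite("pics/crop_be.png",np.hstack([a,b]))
cv2.imwrite("pics/crop_pod.png",c(95,150,110,160,3.7) if 0 else cv2.resize(im[150:310,95:215],None,fx=3.7,fy=3.7,interpolation=cv2.INTER_CUBIC))
E
```

```text
(no output)
```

View pics/crop_be.png

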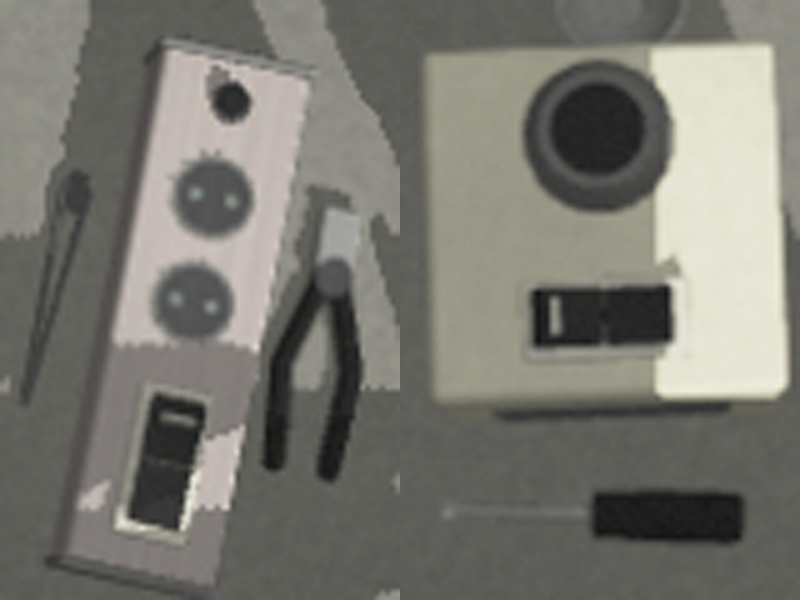

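View pics/crop_pod.png

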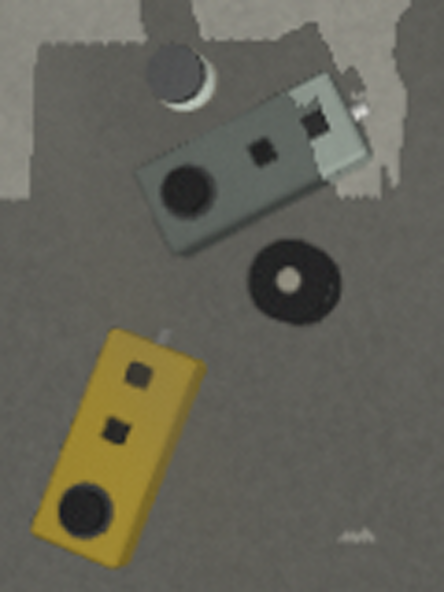

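The crops confirm the targets. The block rocker's raised half, with the pale line, is on the socket side at (385.6,239). The extractor rocker's raised half is the left one, with its line at (256.2,218). The grey pod's round key is at (145.5,201.6). Next I'll convert these to world positions and check them against the given sizes.

```bash
cat > h.py <<'E'
import numpy as np,cv2
from cell import r
def w(cam,uv,z):
    c=r.camera_info(cam);K=np.array([[c['fx'],0,c['cx']],[0,c['fy'],c['cy']],[0,0,1]])
    n=cv2.undistortPoints(np.array([[uv]],float),K,np.array(c['distortion'],float))[0,0]
    T=np.array(c['extrinsics']);d=T[:3,:3]@[n[0],n[1],1];o=T[:3,3]
    return o+d*(z-o[2])/d[2]
def px(cam,p):
    c=r.camera_info(cam);K=np.array([[c['fx'],0,c['cx']],[0,c['fy'],c['cy']],[0,0,1]])
    T=np.linalg.inv(np.array(c['extrinsics']))
    return cv2.projectPoints(np.array(p,float).reshape(-1,3),cv2.Rodrigues(T[:3,:3])[0],T[:3,3],K,np.array(c['distortion'],float))[0].reshape(-1,2)
E
python3 - <<'E'
from h import *
np.set_printoptions(precision=4,suppress=True)
s=-0.4
def fit(L,obs,off=(0,0)):
    L=np.array(L);W=np.array([w("top",(u-.4,v-.4),z)[:2] for u,v,z in obs])
    lc=L-L.mean(0);wc=W-W.mean(0)
    a=np.arctan2((lc[:,0]*wc[:,1]-lc[:,1]*wc[:,0]).sum(),(lc*wc).sum())
    R=np.array([[np.cos(a),-np.sin(a)],[np.sin(a),np.cos(a)]]);t=W.mean(0)-R@L.mean(0)
    print("yaw",a,"t",t,"res mm",((L@R.T+t-W)*1e3).round(1).tolist());return R,t
R,t=fit([[.106,0],[.058,0],[.005,0],[-.075,0]],[(396.2,175.2,.061),(392.4,194.4,.05),(388.6,215,.05),(383.6,247.4,.063)])
pb=[*(R@[-.055,0]+t),.072];pb0=[*(R@[-.075,0]+t),.063]
R,t=fit([[.036,0],[-.045,0]],[(264.8,181,.176),(265.6,218,.163)])
pf=[*(R@[-.045,.0203]+t),.172];pf0=[*(R@[-.045,0]+t),.163]
R,t=fit([[0,.045],[0,-.012],[0,-.052]],[(145.5,201.6,.053),(166.1,191.1,.046),(180.1,183.2,.046)])
pk=[*(R@[0,.045]+t),.053]; 
for n,p in zip(("block","bcrease","fan","fcrease","key"),(pb,pb0,pf,pf0,pk)): print(n,np.array(p),px("top",p)[0],px("scene",p)[0])
im=cv2.imread("pics/scene0.png")
S=[]
for p in (pb,pf,pk):
    u,v=px("scene",p)[0];x,y=int(u)-32,int(v)-32
    c=cv2.resize(im[y:y+64,x:x+64],None,fx=4,fy=4,interpolation=cv2.INTER_CUBIC)
    cv2.circle(c,(int((u-x+.5)*4),int((v-y+.5)*4)),3,(0,0,255),-1);S.append(c)
cv2.imwrite("pics/chk.png",np.hstack(S))
E
```

```text
yaw -0.21297112293315473 t [ 0.5074 -0.2769] res mm [[1.5, -0.8], [0.2, 0.5], [-1.2, 0.4], [-0.5, -0.1]]
yaw 0.01206956258314424 t [0.542  0.0173] res mm [[0.5, 0.0], [-0.5, -0.0]]
yaw 0.4995006852824867 t [0.5723 0.2758] res mm [[-0.4, 0.6], [0.3, -0.1], [0.1, -0.5]]
block [ 0.4536 -0.2653  0.072 ] [385.5155 238.7559] [196.9787 184.591 ]
bcrease [ 0.4341 -0.2611  0.063 ] [383.2488 247.1996] [202.194  183.9637]
fan [0.4968 0.0371 0.172 ] [255.7436 217.611 ] [300.7196 181.5632]
fcrease [0.497  0.0168 0.163 ] [265.2041 217.8388] [292.2373 183.3238]
key [0.5508 0.3153 0.053 ] [144.8724 201.3692] [413.0417 263.2664]
```

View pics/chk.png

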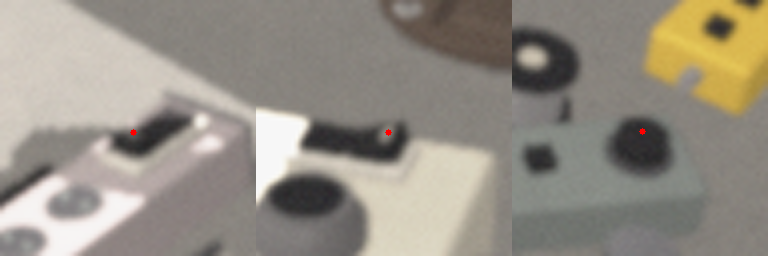

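Both views agree: the residuals are at most 1.5 mm, and the projected points land on the right parts. I'll close the gripper and press the block rocker, with the 22 mm pad width along the rocker.

```bash
cat >> h.py <<'E'
from scipy.spatial.transform import Rotation as Ro
def down(yaw): # tool x along yaw, z down; choose half turn nearest to present
    best=None;s=r.state()
    R0=Ro.from_quat(np.array(s['tcp_rot'])[[1,2,3,0]])
    for k in (0,np.pi):
        R=Ro.from_euler('z',yaw+k)*Ro.from_euler('x',np.pi)
        m=(R0.inv()*R).magnitude()
        if best is None or m<best[0]: best=(m,R.as_quat()[[3,0,1,2]])
    return best[1]
def st(m=''):
    s=r.state();print(m,round(s['time_s'],2),np.round(s['position'],4),np.round(s['contact_force'],1))
E
python3 - <<'E'
from h import *
r.move_gripper(0.0);st('closed')
q=down(-.213);p=[.4546,-.2655]
print(r.ik([*p,.2],q))
r.movep([*p,.2],q);st('hover')
r.move_l([*p,.085]);st('near')
print(r.move_l([*p,.0615],rate=.03,force_limit=18));st('press')
r.pause(.2);cv2.imwrite("pics/press1.png",r.grab_frame("scene"))
r.move_l([*p,.2]);st('up')
r.move_l([*p,.30]);st('up')
E
```

```text
closed 1.57 [ 0.1454 -0.6079  0.2313] [ 0.5 -0.6 -0.6]
[ 0.50737487  0.31142641 -0.10247868  1.84724105  0.03763258  0.98478258
 -1.39482197]
hover 3.26 [ 0.4542 -0.2666  0.2   ] [-0.  -0.7  0.3]
near 4.17 [ 0.455  -0.2659  0.0857] [-0.  -0.6  0. ]
True
press 4.92 [ 0.4554 -0.2657  0.0629] [-1.8  0.9 10. ]
up 6.23 [ 0.454  -0.2652  0.199 ] [ 0.4 -0.1  0.4]
up 7.05 [ 0.4541 -0.2653  0.2989] [ 0.1 -1.5  0. ]
```

The press stopped at z = 62.9 mm, which is the flat height. I'll move to a hover over the extractor, which also clears the view, and check the block rocker before pressing.

```bash
python3 - <<'E'
from h import *
q=down(np.pi/2+.012);p=[.4968,.0381]
r.movep([*p,.30],q);st('hover')
a=r.grab_frame("scene");b=r.grab_frame("top");o=cv2.imread("pics/scene0.png");ot=cv2.imread("pics/top0.png")
f=lambda im,x,y:cv2.resize(im[y:y+70,x:x+70],None,fx=4,fy=4,interpolation=cv2.INTER_CUBIC)
cv2.imwrite("pics/v1.png",np.vstack([np.hstack([f(o,165,150),f(a,165,150)]),np.hstack([f(ot,350,210),f(b,350,210)])]))
E
```

```text
hover 10.42 [0.4968 0.0379 0.2999] [ 0.3 -0.7  0.3]
```

View pics/v1.png

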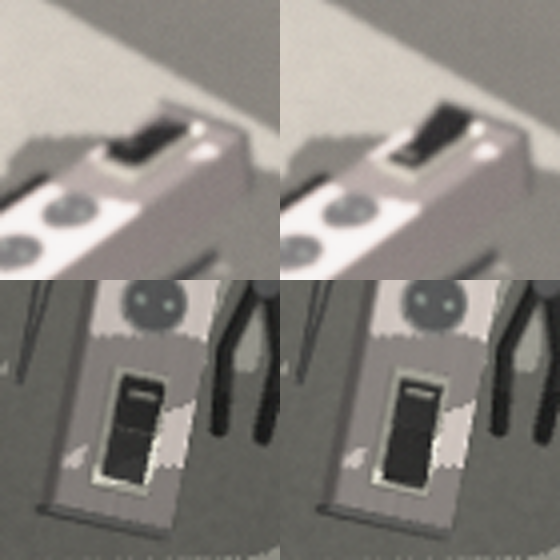

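Before and after side by side: the pale-line half now lies flat and the other half stands up (scene view about (190,190)). Next is the extractor's rocker, then a hover over the pod.

```bash
python3 - <<'E'
from h import *
p=[.4968,.0381]
r.move_l([*p,.185]);st('near')
print(r.move_l([*p,.1615],rate=.03,force_limit=18));st('press')
r.pause(.2)
r.move_l([*p,.30]);st('up')
q=down(.5);k=[.5508,.3153]
r.movep([*k,.28],q);st('hover pod')
a=r.grab_frame("scene");b=r.grab_frame("top");o=cv2.imread("pics/scene0.png");ot=cv2.imread("pics/top0.png")
f=lambda im,x,y:cv2.resize(im[y:y+70,x:x+70],None,fx=4,fy=4,interpolation=cv2.INTER_CUBIC)
cv2.imwrite("pics/v2.png",np.vstack([np.hstack([f(o,250,155),f(a,250,155)]),np.hstack([f(ot,230,185),f(b,230,185)])]))
cv2.imwrite("pics/v2s.png",a)
E
```

```text
near 11.43 [0.4973 0.0384 0.1858] [ 0.5  0.1 -0.2]
True
press 12.17 [0.497  0.0386 0.163 ] [-3.4 -0.5 10.1]
up 13.43 [0.4963 0.0378 0.2991] [ 0.1 -0.2 -0.6]
hover pod 14.77 [0.5511 0.3143 0.2796] [0.2 0.4 0.7]
```

View pics/v2.png

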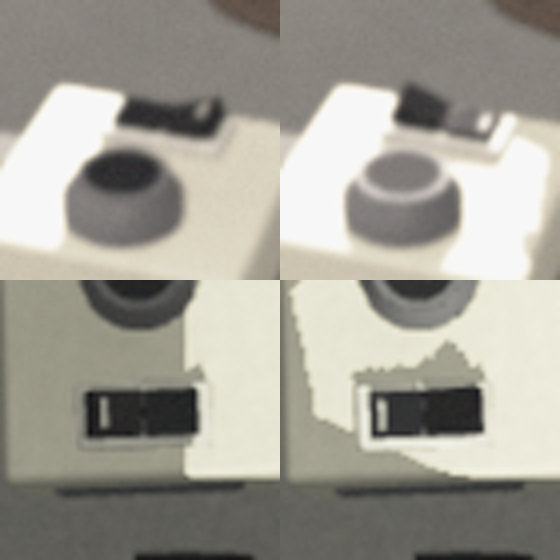

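View pics/v2s.png

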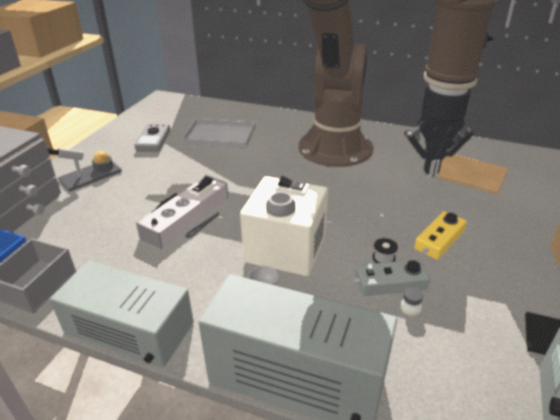

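The extractor's pale-line half is flat (stopped at 163.0 mm), the other half is up at (284,184), and nothing else has moved. Now the round key on the grey pod; the network's (412,264) agrees with my projection of (413,263).

```bash
python3 - <<'E'
from h import *
k=[.5508,.3153]
r.move_l([*k,.066]);st('near')
print(r.move_l([*k,.0455],rate=.025,force_limit=16));st('press')
r.pause(.2)
r.move_l([*k,.12],rate=.08);st('up')
r.move_l([*k,.30]);st('up')
r.movep([.40,.10,.35],down(0));st('clear')
a=r.grab_frame("scene");b=r.grab_frame("top");o=cv2.imread("pics/scene0.png")
cv2.imwrite("pics/v3s.png",a);cv2.imwrite("pics/v3t.png",b)
f=lambda im,x,y:cv2.resize(im[y:y+90,x:x+90],None,fx=4,fy=4,interpolation=cv2.INTER_CUBIC)
cv2.imwrite("pics/v3.png",np.hstack([f(o,350,230),f(a,350,230)]))
E
```

```text
near 16.44 [0.5513 0.3157 0.0669] [-0.  -0.3 -1. ]
True
press 17.18 [0.5508 0.3153 0.0471] [-1.9 -0.8  8.3]
up 18.44 [0.5506 0.315  0.1194] [ 1.4  0.1 -0.6]
up 19.79 [0.5505 0.3149 0.2989] [-0.4  0.7 -0.2]
clear 20.83 [0.4007 0.1007 0.35  ] [-0.5 -0.1  0.7]
```

View pics/v3.png

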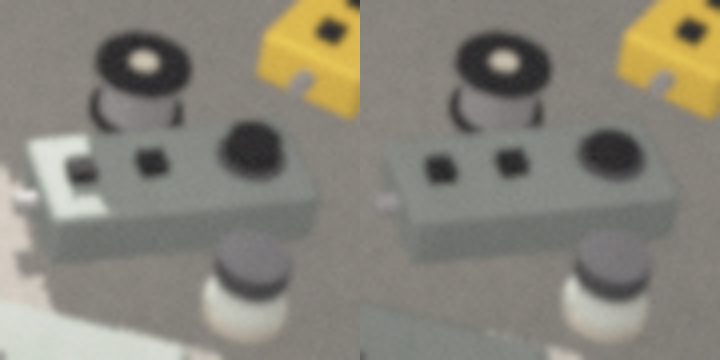

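View pics/v3t.png

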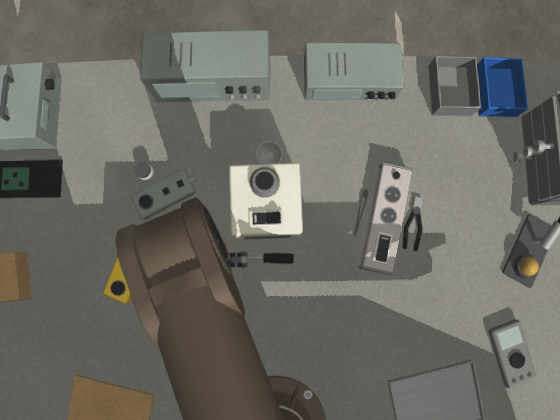

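The round key has sunk to the flush height (stopped at 47.1 mm). Pod, spool and jar have not moved, both rockers are flat, and the arm is clear. Handing in.

```bash
python3 - <<'E'
from h import *
st('before');print(r.finish_job())
E
```

```text
before 20.93 [0.4007 0.101  0.3498] [ 0.7  0.9 -0.6]
the job is handed in; nothing more can be done
None
```

I did the three presses in order with the closed gripper and handed the job in at about 21 s of the 51 s allowed. No verdict came back.

| Step | Part pressed | TCP height at stop | Expected when in or flat |
|---|---|---|---|
| 1 | Block rocker | 62.9 mm | 63 mm |
| 2 | Extractor rocker | 163.0 mm | 163 mm |
| 3 | Round key on the grey pod | 47.1 mm | 47 mm |

- **Rockers and key:** before-and-after pictures show both pale-line halves lying flat and the round key sunk.
- **Pod and loose things:** the square keys, reset button, pod, jar, bowl, tweezers and cutters look unchanged in the last pictures. So does the spool, which the arm hid in the last top view but which shows unmoved in the scene view. The gripper hid one end of the screwdriver; its visible part looks unmoved.
- **Yellow look-alike:** I left it alone.
- **Robot:** it was clear of everything at the end, with a force reading around 1 N, about what it shows when touching nothing.

None of these checks failed or disagreed.

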